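# Take the pressure cap off a coolant header tank

### The arm

A 7-joint arm with a two-finger parallel gripper is mounted at the origin on the work surface. World frame = base frame: x ahead of the robot, y to its left, z up, the work surface at z = 0. Lengths are in m, angles in degrees, forces in N, time in s.
With the tool pointing down it reaches from about 0.425 to 0.875 m from the base axis. Payload 4.7 kg.
Tool frame: the origin (TCP) lies at the centre of the arm's flange, where the gripper is bolted on; the fingertips stand 182 mm ahead of it and the grasp point (between the pads) lies 164 mm ahead of it; z points along the fingers, y is the line along which they close (so a half turn about z gives the same grasp; the last joint's range is limited). The gripper opens to 87 mm and grips with 3 to 60 N. Pads are 19 mm wide; open, the fingers measure 117 mm over their backs; the gripper's body (75 mm by 190 mm) begins 51 mm behind the grasp point.
Start: joints at [-73.39, 18.392, -4.016, 83.108, 1.295, 78.541, -3.26], TCP at [0.177, 0.625, 0.405] pointing down, gripper open.
Joint ranges: [-163.93, 163.93], [-17.29, 119.83], [-79.2, 71.16], [3.27, 140.29], [-89.18, 269.18], [5.43, 117.66], [-154.24, 154.24]. Speed limits (degrees/s): [147.25, 147.25, 180, 180, 180, 180, 180].

### API

Orientations are given as [roll, pitch, yaw] about the fixed x, y, z axes, in that order (R = Rz(yaw) Ry(pitch) Rx(roll)).
In Python, from cell import env gives the robot as it stands. The module is installed in compiled form; this text tells all that it offers.
- The arm moves only by the tool step_arm, never from a script. Its argument "steps" is one flat list of numbers, 5 for each row, row after row: the opening, from 0 (shut) to 1 (fully open), then the shift along the tool's x, y, z in mm, then the turn about the tool's z in degrees. In form: [grip, dx, dy, dz, roll, grip, dx, dy, dz, roll, ...]. A call has 1 to 12 rows; each row shifts and turns the commanded pose from where the row before left it, along the tool's axes as they then stand; what a row does not reach is not made up. A row lasts 1/8 s, in which the tool goes at most 62.5 mm and 10.7 degrees, less where a joint would pass 70% of its speed; a pose out of reach is approached as far as the arm can. A call with a gripper value outside its range is refused whole. The fingers move at their own pace and stop on an object; "grip_force" is the grip in N (left out, the last holds). Time passes only in rows, so rows that do not move let the fingers close. It gives the time, the measured TCP pose, the force, the opening and the grip force at its end, in the units of the state.
- env.get_obs(): the state, without advancing time (a new reading comes with each control period).
- env.read_camera(name): name is "scene" or "side" or "wrist"; returns a dict with "image" (480x640x3 uint8, red, green, blue), "camera_matrix" (3x3 intrinsics, pixels), "R" (3x3) and "t" (3): a world point X has camera coordinates R X + t. Camera axes: x right, y down, z forward; pixel columns grow to the right and rows downward; lengths in m; the calibration is good to about 2 mm. A picture is of the moment at which its call begins. There is no depth.
- env.sign_off(): hands the job in; it is judged then, once.
The state is a dict: "time_s": time; "qpos": joint angles; "joint_velocities": joint speeds; "effort": joint torques, N m; "tool_pos": TCP position; "tool_rot": TCP orientation; "force": force on the tool from outside, world axes, zero at the start; "wrist_torque": the same for the moment, N m; "grip_width": finger opening in m; "grasp_force": force on a finger pad.
Only numpy, scipy, OpenCV 4.12 (cv2) and the standard library are available. Lean on these libraries where they do the work, as an engineer would, in place of code of your own. Each camera call takes 0.05 s, during which the arm holds its last target. There are 200 camera calls.

### The job

Take the pressure cap off the coolant tank on the fixture plate: turn it anticlockwise until it rests against its first stop, without pressing, so that any pressure vents, then press it down against its spring, turn it past the stop until it comes free and lift it straight off. Feel for the stops and use no more force than the cap needs. Set it down (not dropped) upright on the floor of the steel parts tray and let go; leave everything else where it is.

Things in the scene. Friction and masses are not known exactly. Their poses are not given: they have to be found in the camera images.
- tank: aluminium coolant header tank, 150 (its x) x 110 (its y) x 90 high, fixed on the fixture plate; origin at the centre of its underside. In the middle of its top stands a radiator-type filler neck: a bayonet flange 53 in diameter with two notches, set at any angle, hidden under the cap: the stops have to be felt. More than 55 N in all between cap and neck does damage: press under 20 N, twist under 0.4 N m.
- neck_rim (a point): centre of the filler neck's rim, 116 above the tank's origin; z up. First stop: a hard lip that the cap's tabs (at 24 radius) meet after 0.2 to 0.75 rad of anticlockwise turning. Pressed down 4 mm or more, they pass under it; 0.45 rad after the lip they are clear in the notches, where the cap springs up and lifts off. A hard end stop follows 0.66 rad after the first stop.
- cap_grip (a point): the pressure cap: round, steel, 66 diameter, about 140 g, with an upright black grip rib across its top, 54 long (this point's x), 14 wide (y), 24 high. The point is the middle of the rib, half-way up: 12 above the cap's top face, 12 below the rib's top, 22 above neck_rim when closed. z up. It opens anticlockwise seen from above; turning friction up to about 0.1 N m.
- cap_skirt (a point): centre of the lower edge of the cap's skirt, 31 below cap_grip. Off the neck, the cap stands on its sprung rubber valve plate (33 diameter), whose underside is then 10 below this point (41 below cap_grip). Spring: pushes the closed cap up with about 6 N, 15 N when pressed 4 mm, 19 N at 5.8 mm, where the cap bottoms hard on the neck's rim.
- tray: open steel parts tray, 240 (its x) x 170 (its y), walls 22 high and 3 thick, floor 3 thick, fixed to the bench; origin at the centre of its underside. Its -x half is free, socket and bolt stand towards its +x end.
- fixture: black steel fixture plate under the tank, 300 (its x) x 210 x 16 thick with a bar handle (top 51 high) at each end, locating blocks and clamps round the tank (up to 64 high); fixed; origin at the centre of its underside
- step_block: bystander: black stepped steel block, 30 x 30 x 50 high, loose on the fixture plate; origin at the centre of its underside
- vee_block: bystander: ground steel vee block, 40 x 30 x 32 high, loose on the fixture plate; origin at the centre of its underside
- socket: bystander: steel socket (tube), 28 diameter, 36 high, standing in the tray towards its +x end; origin at the centre of its underside
- hexbolt: bystander: black hexagon bolt, head 25 diameter, standing 51 high on its head in the tray towards its +x end; origin at the centre of its underside
- hammer: bystander: hammer with wooden handle, 290 long, lying along its own x near the far edge; origin under its middle
- marker: bystander: white marker pen with green cap, 140 long, 18 thick, lying along its own x; origin under its middle
- casting: bystander: small aluminium angle casting, 90 x 50 x 64 high; origin at the centre of its underside
- spanner: bystander: steel spanner, 200 long, lying along its own x; origin under its middle
Things that resemble listed ones, but are neither listed nor needed, are in the scene too. Leave any red look-alike of the part that bears cap_grip alone.

How it is judged (in metres and radians):
On the way, in this order (a step that is already met when the one before it is completed fails the run):
1. the cap's tabs are turned against the first stop while the cap is not pressed down ((contact force between cap and neck_c19 above 1 N or contact force between cap and neck_c34 above 1 N) and z of cap_grip in the frame of neck_rim above 0.0195 m), for 0.2 s.
2. the cap is pressed down against its spring, by 3 mm or more (z of cap_grip in the frame of neck_rim below 0.0188 m).
3. the cap is lifted off the neck upright (z of cap_grip in the frame of neck_rim above 0.045 m and horizontal distance between cap_grip and neck_rim below 0.03 m and angle between cap_grip's own z axis and vertical below 0.35 rad).
At the end, for the whole second after the job is handed in: the cap stands upright (within 0.15 rad) and at rest on the floor of the tray, clear of its walls, let go (x of cap_grip in the frame of tray between -0.09 and 0.09 m and y of cap_grip in the frame of tray between -0.055 and 0.055 m and z of cap_grip in the frame of tray below 0.054 m and angle between cap_grip's own z axis and vertical below 0.15 rad and linear speed of cap below 0.02 m/s); the robot touches nothing.
It fails at once if cap and neck bear on each other with more than 55 N (forced against a stop, jammed, or pressed hard on the rim) (contact force between cap and neck above 55 N).
It fails at once if the cap is dropped or flung (moving faster than 0.8 m/s with no finger on it) (contact force between cap and the fingers below 0.01 N and linear speed of cap above 0.8 m/s).
It fails at once if another thing on the bench is moved more than 15 mm (distance of any of step_block, vee_block, socket, hexbolt, hammer, marker, casting, spanner from where it was at the start of the episode above 0.015 m).
It also fails if it takes over 70 s, if anything falls off the work surface, if the arm or the gripper's body presses on something with over 40 N, if the wrist force passes 120 N, or if a joint passes its speed limit or range.

## Working session

There is one attempt and no reset: what is moved stays moved. The work goes in short steps, Python scripts to look and compute and a tool call to move; the robot and the scene stay as the last step left them, time stands still between calls to the robot, and variables do not carry over. Pictures are saved under pics/ and viewed, at most 10 in all, crops included, and the job is handed in when it is done.

Besides the shell and the picture viewer there is one more tool, called after "Request:" as a command line: name --argument value ..., lists and objects as JSON in quotes. step_arm: Moves the arm, as the interface text tells. Its arguments: {"type":"object","properties":{"steps":{"type":"array","items":{"type":"number"}},"grip_force":{"type":"number"}},"required":["steps"]}

```bash
mkdir -p pics
cat > h.py <<'E'
import numpy as np, cv2
from cell import env
def shot(n,f):
    c=env.read_camera(n); cv2.imwrite('pics/'+f,c['image'][:,:,::-1]); np.savez('pics/'+f+'.npz',**c); return c
def ray(c,u,v,z):
    K,R,t=c['camera_matrix'],c['R'],c['t']
    d=R.T@np.linalg.solve(K,[u,v,1.]); o=-R.T@t
    return o+d*(z-o[2])/d[2]
def proj(c,X):
    p=c['camera_matrix']@(c['R']@np.array(X)+c['t']); return p[:2]/p[2]
E
python3 - <<'E'
from h import *
for n in('scene','side'): c=shot(n,n+'0.png'); print(n,-c['R'].T@c['t'])
print(env.get_obs())
E
```

```text
scene [ 1.31736434 -0.21961621  0.85447396]
side [ 0.25591003 -0.60111595  0.91181996]
{'time_s': 0.1, 'qpos': array([-73.3893589 ,  18.43614919,  -4.01464359,  83.16694904,
         1.2973812 ,  78.54025   ,  -3.25942035]), 'joint_velocities': array([ 0.01593283, -0.00846926,  0.06112755, -0.18343222, -0.06136135,
        0.02762787,  0.05665277]), 'effort': array([-1.38978653e-04, -4.92573202e+01, -4.05682325e-01, -3.13401139e+01,
       -6.41948590e-02,  3.94415762e-02,  7.30445413e-05]), 'tool_pos': array([0.17701227, 0.62525482, 0.40376379]), 'tool_rot': array([-1.79902010e+02,  7.96661341e-03,  1.64199151e+02]), 'force': array([-0.08360341, -1.48555876, -0.86118729]), 'wrist_torque': array([ 0.00183782,  0.06073986, -0.03350855]), 'grasp_force': 0.0, 'grip_width': 0.08691368681985877}
```

View pics/scene0.png

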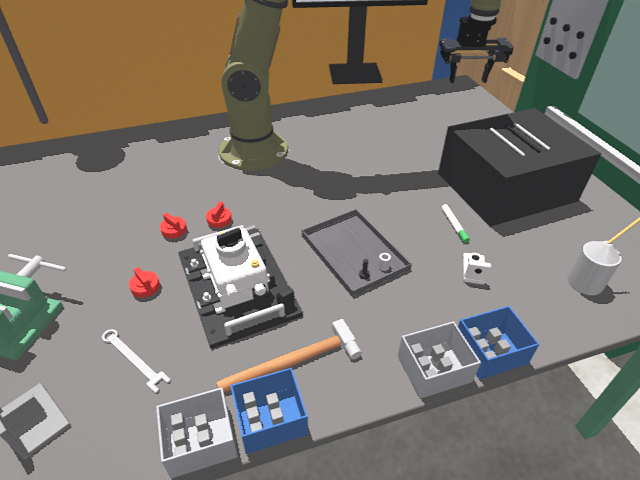

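View pics/side0.png

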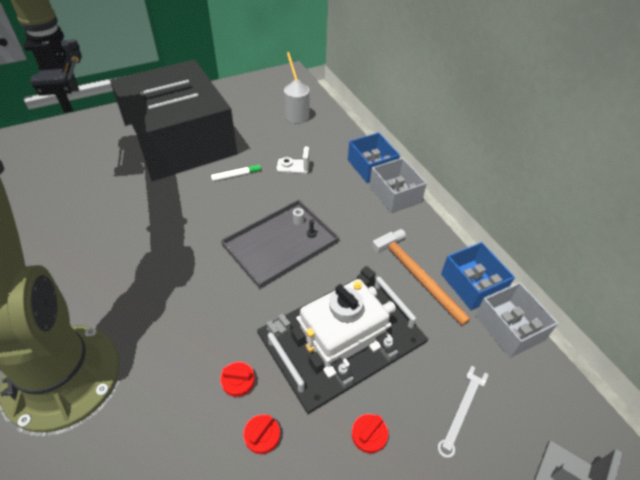

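The scene view shows the cap on the tank at about (231,238), and the side view shows it at (347,298). The tray is at scene (355,250) and side (280,242), with the bolt and socket at its far (+x) end.

```bash
cat >> h.py <<'E'
def load(f): return dict(np.load('pics/'+f+'.npz'))
def tri(a,pa,b,pb):
    P=[c['camera_matrix']@np.c_[c['R'],c['t']] for c in(a,b)]
    X=cv2.triangulatePoints(P[0],P[1],np.float64(pa).reshape(2,1),np.float64(pb).reshape(2,1))[:,0]; return X[:3]/X[3]
E
python3 - <<'E'
from h import *
a,b=load('scene0.png'),load('side0.png')
def rib(c,u,v,r):
    g=c['image'][v-r:v+r,u-r:u+r].max(2); n,l,s,ce=cv2.connectedComponentsWithStats((g<60).astype(np.uint8))
    for i in range(1,n):
        if s[i,4]>25: print(s[i],ce[i]+[u-r,v-r])
rib(a,231,238,22); print(); rib(b,347,298,22)
print('cap',tri(a,(231,237),b,(347,298)))
for p in((303,245),(353,213),(409,262),(357,290)): print('scene tray',ray(a,*p,.022).round(3))
for p in((222,240),(298,204),(338,240),(263,283)): print('side tray',ray(b,*p,.022).round(3))
print('bolt',ray(a,364,275,.0).round(3),'socket',ray(a,385,268,0).round(3))
A=np.hstack([cv2.resize(c['image'][v-35:v+35,u-35:u+35],(400,400),interpolation=2) for c,u,v in((a,231,245),(b,347,305))])
cv2.imwrite('pics/z1.png',A[:,:,::-1])
E
```

```text
[  8  14  25  17 227] [229.7092511  238.84581498]

[ 11  10  21  23 248] [345.55241935 298.08467742]
cap [ 0.54973317 -0.16199951  0.14948819]
scene tray [0.492 0.018 0.022]
scene tray [0.416 0.182 0.022]
scene tray [0.628 0.243 0.022]
scene tray [0.671 0.092 0.022]
side tray [0.403 0.188 0.022]
side tray [0.625 0.224 0.022]
side tray [0.662 0.067 0.022]
side tray [0.445 0.024 0.022]
bolt [0.615 0.133 0.   ] socket [0.61  0.191 0.   ]
```

View pics/z1.png

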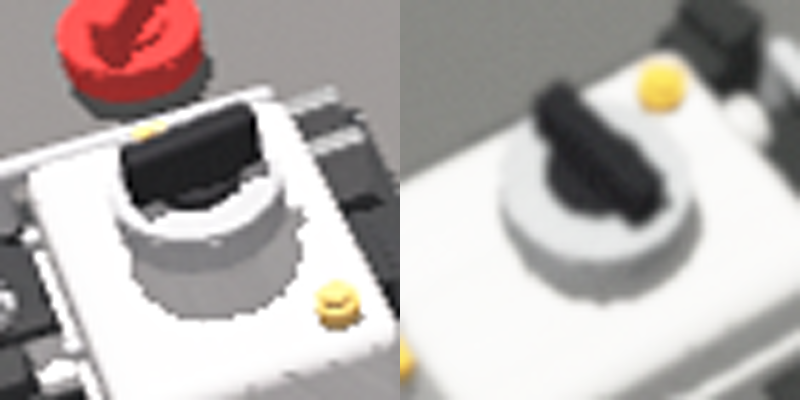

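```bash
cat >> h.py <<'E'
def mv(target,yaw=None):
    """remaining tool-axis shift (mm) and roll (deg)"""
    o=env.get_obs(); p=o['tool_pos']; y=np.radians(o['tool_rot'][2]); d=(np.array(target)-p)*1000
    return [round(float(x),1) for x in (d[0]*np.cos(y)+d[1]*np.sin(y), d[0]*np.sin(y)-d[1]*np.cos(y), -d[2], 0 if yaw is None else (o['tool_rot'][2]-yaw+180)%360-180)]
E
python3 - <<'E'
from h import *
a,b=load('scene0.png'),load('side0.png')
s=.175
for c,u,v,P in((a,231,245,((122,148),(250,108))),(b,347,305,((150,95),(250,190)))):
    q=[ray(c,u-35+x*s,v-35+y*s,.166) for x,y in P]; d=q[1]-q[0]
    print(q,np.linalg.norm(d),np.degrees(np.arctan2(d[1],d[0])), (q[0]+q[1])/2)
# red caps and toaster top
for c,P in((a,((174,227),(219,217),(145,284))),):
    print([ray(c,*p,.02).round(3) for p in P])
print('toaster base',ray(b,150,172,0),ray(b,235,150,0),ray(a,440,178,0),ray(a,490,218,0))
print(mv([.5,.3,.445]), mv([.55,-.162,.405]))
E
```

```text
[array([ 0.55245505, -0.18638518,  0.166     ]), array([ 0.54552067, -0.1371104 ,  0.166     ])] 0.04976031803551148 98.01056723016477 [ 0.54898786 -0.16174779  0.166     ]
[array([ 0.54122868, -0.14585365,  0.166     ]), array([ 0.55305872, -0.19319468,  0.166     ])] 0.04879675293933631 -75.96970342067819 [ 0.5471437  -0.16952416  0.166     ]
[array([ 0.321, -0.281,  0.02 ]), array([ 0.318, -0.163,  0.02 ]), array([ 0.5  , -0.366,  0.02 ])]
toaster base [3.03453972e-01 5.41492153e-01 1.11022302e-16] [0.55775807 0.53494832 0.        ] [ 3.22550128e-01  4.99342102e-01 -1.11022302e-16] [0.5280291  0.53869991 0.        ]
[-399.3, -225.0, -41.2, 0.0] [-573.3, -655.9, -1.2, 0.0]
```

Request:
step_arm --steps '[1,0,0,-40,0,1,-30,-17,0,0,1,-50,-28,0,0,1,-50,-28,0,0,1,-50,-28,0,0,1,-50,-28,0,0,1,-50,-28,0,0,1,-50,-28,0,0,1,-50,-28,0,0,1,-20,-12,0,0]'

```text
time_s: 1.35
tool_pos: [0.5032, 0.296, 0.4444]
tool_rot: [-179.9, 0.1, 163.9]
force: [-0.8, 0.3, -1.0]
grip_width: 0.0871
grasp_force: 0.0
```

```bash
python3 -c "
from h import *
print(mv([.55,-.163,.405],101), env.get_obs()['tool_pos'])"
```

```text
[-172.6, -427.9, 39.4, 62.9] [0.50317989 0.29602939 0.44440643]
```

Request:
step_arm --steps '[1,-21.5,-53.5,0,0,1,-21.5,-53.5,0,0,1,-21.5,-53.5,0,0,1,-21.5,-53.5,5,0,1,-21.5,-53.5,5,0,1,-21.5,-53.5,10,0,1,-21.5,-53.5,10,0,1,-21.5,-53.5,10,0,1,0,0,0,10.5,1,0,0,0,10.5,1,0,0,0,10.5,1,0,0,0,10.5]'

```text
time_s: 2.85
tool_pos: [0.5494, -0.1586, 0.4042]
tool_rot: [-180.0, -0.0, 121.9]
force: [0.2, -0.7, 0.5]
grip_width: 0.087
grasp_force: 0.0
```

Request:
step_arm --steps '[1,0,0,0,10.5,1,0,0,0,10.4,1,0,0,0,0]'

```text
time_s: 3.22
tool_pos: [0.5495, -0.1585, 0.4044]
tool_rot: [-180.0, -0.0, 101.4]
force: [-0.3, 0.9, -0.7]
grip_width: 0.087
grasp_force: 0.0
```

```bash
python3 -c "
from h import *
c=shot('wrist','w1.png'); o=env.get_obs(); print(o['qpos'],o['tool_pos'],o['tool_rot'],-c['R'].T@c['t'],c['R'],proj(c,[.549,-.164,.166]))"
```

```text
[-22.36964268  10.16197944  40.55286513  95.88788746  -6.77105437
  76.48010874  30.83873315] [ 0.54951808 -0.15847886  0.404459  ] [-1.79970265e+02 -1.19043348e-02  1.01508835e+02] [ 0.53621642 -0.09093671  0.38356665] [[ 9.80191492e-01  1.98052102e-01 -6.50517622e-05]
 [ 1.91520803e-01 -9.47783292e-01  2.55003164e-01]
 [ 5.04422577e-02 -2.49964390e-01 -9.66940216e-01]] [318.02248663 261.30907504]
```

View pics/w1.png

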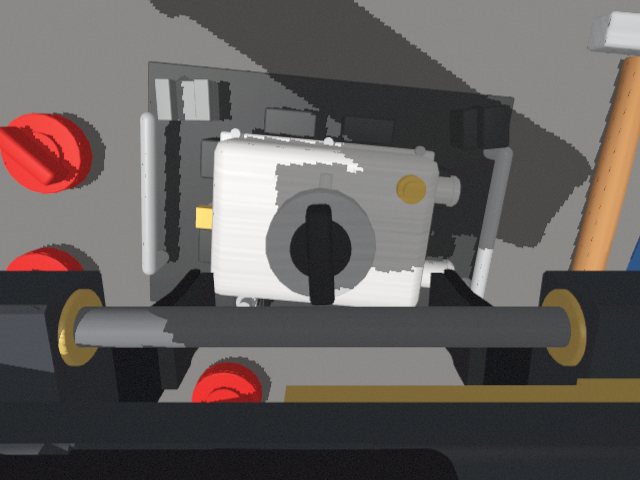

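The wrist view shows the cap disc centred at about (320,243). The black rib runs from (319,205) to (321,304), so it is nearly in line with the tool's x.

Run:
```python
from h import *
c=load('w1.png'); g=c['image'].astype(int); m=(g.max(2)<45).astype(np.uint8); m[306:]=0
n,l,s,ce=cv2.connectedComponentsWithStats(m); i=l[230,320]; print(s[i],ce[i])
for r in (210,222,290,300):
    x=np.where(l[r,270:370]==i)[0]+270; print(r,x.min(),x.max(), ray(c,(x.min()+x.max())/2,r,.166))
print('ends',ray(c,319,205,.166),ray(c,321,304,.166))
print('disc', ray(c,266,243,.142),ray(c,375.5,243,.142),ray(c,320,188,.142))
```

```text
[ 291  205   60  100 3813] [320.33831629 252.01573564]
210 307 330 [ 0.54376564 -0.13654591  0.166     ]
222 306 334 [ 0.54578294 -0.14264657  0.166     ]
290 310 333 [ 0.55406963 -0.17973073  0.166     ]
300 311 333 [ 0.55549888 -0.18542657  0.166     ]
ends [ 0.54350194 -0.13391525  0.166     ] [ 0.55543109 -0.18785567  0.166     ]
disc [ 0.51833679 -0.16701402  0.142     ] [ 0.58118607 -0.15431379  0.142     ] [ 0.54293466 -0.1289345   0.142     ]
```

```bash
python3 -c "
from h import *
print(mv([.5497,-.161,.329],102.5))"
```

```text
[-2.5, -0.3, 75.5, -1.0]
```

Request:
step_arm --steps '[1,-2.5,0,20,-1,1,0,0,30,0,1,0,0,15,0,1,0,0,10,0,1,0,0,0,0]' --grip_force 20

```text
time_s: 3.9
tool_pos: [0.5501, -0.1611, 0.3295]
tool_rot: [-180.0, -0.0, 102.3]
force: [0.4, 0.2, 0.1]
grip_width: 0.0869
grasp_force: 0.0
```

Request:
step_arm --steps '[0.5,0,0,0,0,0.2,0,0,0,0,0.1,0,0,0,0,0.1,0,0,0,0,0.1,0,0,0,0]'

```text
time_s: 4.53
tool_pos: [0.5501, -0.1611, 0.3298]
tool_rot: [180.0, -0.0, 102.3]
force: [-0.3, 0.3, 0.0]
grip_width: 0.0454
grasp_force: 0.0
```

Request:
step_arm --steps '[0.1,0,0,0,0,0.1,0,0,0,0,0.1,0,0,0,0,0.1,0,0,0,0,0.1,0,0,0,0,0.1,0,0,0,0]' --grip_force 40

```text
time_s: 5.28
tool_pos: [0.5499, -0.1611, 0.3297]
tool_rot: [-180.0, -0.0, 102.3]
force: [-1.9, -0.4, 1.5]
grip_width: 0.0139
grasp_force: 40.0
```

```bash
cat > s.py <<'E'
from h import *
o=env.get_obs()
for k in('tool_pos','tool_rot','force','wrist_torque','effort','grip_width','grasp_force'): print(k,np.round(o[k],4))
E
python3 s.py
```

```text
tool_pos [ 0.5499 -0.1611  0.3297]
tool_rot [-1.799686e+02 -1.840000e-02  1.022958e+02]
force [-1.927  -0.3849  1.5202]
wrist_torque [-0.0319  0.4575 -0.0142]
effort [-2.58700e-01 -3.44005e+01  4.69790e+00 -2.97594e+01 -2.25900e-01
 -5.79600e-01  1.50000e-02]
grip_width 0.0139
grasp_force 39.985
```

Request:
step_arm --steps '[0.1,0,0,0,-2.5,0.1,0,0,0,-2.5,0.1,0,0,0,-2.5,0.1,0,0,0,-2.5,0.1,0,0,0,0]'

```text
time_s: 5.9
tool_pos: [0.5502, -0.1611, 0.3297]
tool_rot: [180.0, 0.0, 112.3]
force: [-0.3, -0.5, -0.5]
grip_width: 0.0136
grasp_force: 40.0
```

```bash
python3 s.py
```

```text
tool_pos [ 0.5502 -0.1611  0.3297]
tool_rot [1.799806e+02 1.230000e-02 1.122774e+02]
force [-0.3393 -0.5392 -0.5119]
wrist_torque [-0.0789  0.112   0.0918]
effort [-9.14000e-02 -3.52307e+01  4.66900e+00 -2.95254e+01 -1.25800e-01
 -8.50000e-03  9.44000e-02]
grip_width 0.0136
grasp_force 39.9808
```

Request:
step_arm --steps '[0.1,0,0,0,0,0.1,0,0,0,-1,0.1,0,0,0,-1,0.1,0,0,0,-1,0.1,0,0,0,-1,0.1,0,0,0,0]' --grip_force 15

```text
time_s: 6.65
tool_pos: [0.5501, -0.1611, 0.3297]
tool_rot: [180.0, -0.0, 116.3]
force: [0.9, -0.7, -1.1]
grip_width: 0.0137
grasp_force: 15.0
```

```bash
python3 s.py | egrep 'torque|force'
```

```text
force [ 0.9415 -0.7292 -1.1221]
wrist_torque [-0.1379 -0.09   -0.0604]
grasp_force 14.9829
```

Request:
step_arm --steps '[0.1,0,0,0,-1,0.1,0,0,0,-1,0.1,0,0,0,-1,0.1,0,0,0,-1,0.1,0,0,0,0]'

```text
time_s: 7.28
tool_pos: [0.55, -0.1611, 0.3298]
tool_rot: [-180.0, -0.0, 120.3]
force: [-0.2, -0.6, -0.5]
grip_width: 0.014
grasp_force: 15.0
```

```bash
python3 s.py | egrep 'torque|rot|eff' -A1
```

```text
tool_rot [-1.799984e+02 -5.200000e-03  1.203137e+02]
force [-0.1527 -0.599  -0.5411]
wrist_torque [-0.1343  0.143   0.0595]
effort [ -0.2419 -35.7166   4.4432 -29.9372  -0.1635  -0.0995   0.0591]
grip_width 0.014
```

Request:
step_arm --steps '[0.1,0,0,0,-1,0.1,0,0,0,-1,0.1,0,0,0,-1,0.1,0,0,0,-1,0.1,0,0,0,0]'

```text
time_s: 7.9
tool_pos: [0.55, -0.1612, 0.3297]
tool_rot: [-180.0, -0.0, 124.3]
force: [-1.6, -0.7, -0.3]
grip_width: 0.0141
grasp_force: 15.0
```

```bash
python3 s.py | egrep 'torque|rot|eff' -A1
```

```text
tool_rot [-1.799872e+02 -8.400000e-03  1.243087e+02]
force [-1.6241 -0.6752 -0.2968]
wrist_torque [-0.1943  0.3652  0.0091]
effort [ -0.5853 -35.834    4.0288 -30.252   -0.3854  -0.3362   0.0631]
grip_width 0.0141
```

Request:
step_arm --steps '[0.1,0,0,0,-1,0.1,0,0,0,-1,0.1,0,0,0,-1,0.1,0,0,0,0]'

```text
time_s: 8.4
tool_pos: [0.55, -0.1613, 0.3297]
tool_rot: [-180.0, -0.0, 127.3]
force: [-1.8, -0.8, -1.4]
grip_width: 0.014
grasp_force: 15.0
```

```bash
python3 s.py | egrep 'torque|rot|eff' -A1
```

```text
tool_rot [-1.799804e+02 -6.900000e-03  1.273031e+02]
force [-1.7673 -0.8095 -1.4418]
wrist_torque [-0.3554  0.5402 -0.0028]
effort [ -1.0128 -35.9326   3.5508 -30.5335  -0.6578  -0.5376   0.0684]
grip_width 0.014
```

Request:
step_arm --steps '[0.1,0,0,0,-1,0.1,0,0,0,-1,0.1,0,0,0,-1,0.1,0,0,0,0]'

```text
time_s: 8.9
tool_pos: [0.5499, -0.1612, 0.3297]
tool_rot: [-180.0, -0.0, 130.3]
force: [-3.7, -2.1, 0.0]
grip_width: 0.0137
grasp_force: 15.0
```

```bash
python3 s.py | egrep 'torque|rot|eff' -A1
```

```text
tool_rot [-1.799809e+02 -1.230000e-02  1.303090e+02]
force [-3.6785 -2.1064  0.0339]
wrist_torque [-0.4138  0.7936 -0.0155]
effort [ -1.4334 -35.9802   3.072  -30.8652  -0.9353  -0.8207   0.0777]
grip_width 0.0137
```

Request:
step_arm --steps '[0.1,0,0,0,-1,0.1,0,0,0,-1,0.1,0,0,0,-1,0.1,0,0,0,0]'

```text
time_s: 9.4
tool_pos: [0.5499, -0.1612, 0.3297]
tool_rot: [-180.0, -0.0, 133.3]
force: [-4.8, -2.7, 0.6]
grip_width: 0.0139
grasp_force: 15.0
```

```bash
python3 s.py | egrep 'torque|rot|eff' -A1
```

```text
tool_rot [-1.799785e+02 -1.970000e-02  1.333061e+02]
force [-4.8453 -2.6626  0.6089]
wrist_torque [-0.5911  1.0353 -0.0194]
effort [ -1.8144 -35.9795   2.6278 -31.2511  -1.2011  -1.1862   0.0823]
grip_width 0.0139
```

```bash
python3 -c "
from h import *
c=shot('wrist','w2.png'); cv2.imwrite('pics/w2c.png',cv2.resize(c['image'][150:400,160:480,::-1],(768,600)))"
```

```text
(no output)
```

View pics/w2c.png

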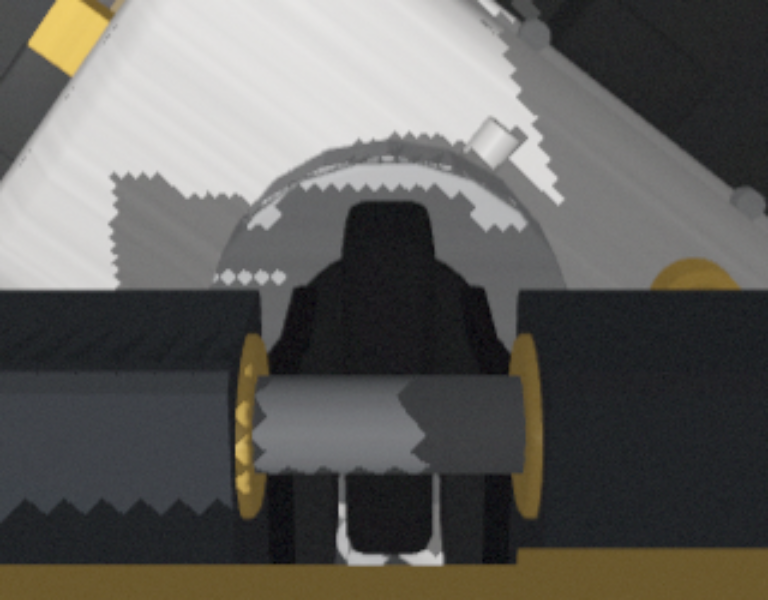

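The wrist view shows the rib square between the fingers at crop column 389, top and bottom. The cap is following the turn, so the stop hasn't been reached yet. I'll relieve the small side load and continue.

Request:
step_arm --steps '[0.1,0,-0.3,0,-1,0.1,0,0,0,-1,0.1,0,0,0,-1,0.1,0,0,0,0]'

```text
time_s: 9.95
tool_pos: [0.5498, -0.1613, 0.3297]
tool_rot: [-180.0, -0.0, 136.3]
force: [-5.0, -0.9, 0.0]
grip_width: 0.0135
grasp_force: 15.0
```

```bash
python3 s.py | egrep 'torque|rot|eff' -A1
```

```text
tool_rot [-1.799951e+02 -1.420000e-02  1.363128e+02]
force [-5.036  -0.8745  0.008 ]
wrist_torque [-0.5298  1.118   0.0131]
effort [ -1.7769 -36.1334   2.6147 -31.4926  -1.1829  -1.3127   0.0917]
grip_width 0.0135
```

Request:
step_arm --steps '[0.1,0,0,0,-1,0.1,0,0,0,-1,0.1,0,0,0,0]'

```text
time_s: 10.32
tool_pos: [0.5497, -0.1615, 0.3297]
tool_rot: [-180.0, -0.0, 138.3]
force: [-4.5, -1.1, 1.0]
grip_width: 0.0138
grasp_force: 15.0
```

```bash
python3 s.py | egrep 'torque|rot|eff' -A1
```

```text
tool_rot [-1.799883e+02 -1.480000e-02  1.382856e+02]
force [-4.5127 -1.0822  0.9707]
wrist_torque [-0.5718  1.1437 -0.1254]
effort [ -2.0308 -36.1711   2.3449 -31.5469  -1.2249  -1.3253   0.1555]
grip_width 0.0138
```

Request:
step_arm --steps '[0.1,0,0,0,-0.5,0.1,0,0,0,-0.5,0.1,0,0,0,0]'

```text
time_s: 10.7
tool_pos: [0.5497, -0.1616, 0.3297]
tool_rot: [-180.0, -0.0, 139.3]
force: [-4.9, -1.6, 0.4]
grip_width: 0.0141
grasp_force: 15.0
```

```bash
python3 s.py | egrep 'torque|rot|eff' -A1
```

```text
tool_rot [-1.799834e+02 -1.260000e-02  1.392598e+02]
force [-4.8652 -1.5817  0.4103]
wrist_torque [-0.5982  1.1362 -0.2357]
effort [ -2.2309 -36.1807   2.1413 -31.5836  -1.2565  -1.3414   0.211 ]
grip_width 0.0141
```

The first stop was felt at about 137–138°, where torque rose to about 0.21 N m. I'll hold it there, ease back slightly, firm up the grip and press in stages.

Request:
step_arm --steps '[0.1,0,0,0,0,0.1,0,0,0,0,0.1,0,0,0,0,0.1,0,0,0,1.5,0.1,0,0,0,1.5]'

```text
time_s: 11.32
tool_pos: [0.5498, -0.1612, 0.3297]
tool_rot: [-180.0, -0.0, 136.3]
force: [-4.4, -0.5, 0.4]
grip_width: 0.014
grasp_force: 15.0
```

Request:
step_arm --steps '[0.1,0,0,0,0,0.1,0,0,0,0,0.1,0,0,1,0,0.1,0,0,1,0,0.1,0,0,1,0,0.1,0,0,1,0,0.1,0,0,0,0]' --grip_force 40

```text
time_s: 12.2
tool_pos: [0.5498, -0.1614, 0.3274]
tool_rot: [180.0, -0.0, 136.3]
force: [-7.7, -0.5, 9.7]
grip_width: 0.014
grasp_force: 40.0
```

```bash
python3 s.py
```

```text
tool_pos [ 0.5498 -0.1614  0.3274]
tool_rot [ 1.799521e+02 -2.540000e-02  1.363018e+02]
force [-7.6834 -0.4803  9.6955]
wrist_torque [-0.1796  2.0278  0.0214]
effort [-1.66600e+00 -3.19292e+01  2.22870e+00 -2.90705e+01 -1.22290e+00
 -2.78980e+00  1.12000e-02]
grip_width 0.014
grasp_force 40.0144
```

Request:
step_arm --steps '[0.1,0.3,-0.3,1,0,0.1,0,0,1,0,0.1,0,0,0.7,0,0.1,0,0,0.4,0,0.1,0,0,0,0]'

```text
time_s: 12.82
tool_pos: [0.5496, -0.1615, 0.3253]
tool_rot: [179.9, 0.0, 136.3]
force: [-9.4, 0.0, 14.8]
grip_width: 0.0139
grasp_force: 40.0
```

```bash
python3 s.py
```

```text
tool_pos [ 0.5496 -0.1615  0.3253]
tool_rot [1.798977e+02 9.900000e-03 1.363042e+02]
force [-9.4405  0.0287 14.7616]
wrist_torque [-0.0788  2.3251 -0.0358]
effort [-1.55580e+00 -2.99359e+01  2.07320e+00 -2.76302e+01 -1.19780e+00
 -3.25410e+00  9.70000e-03]
grip_width 0.0139
grasp_force 40.0215
```

Request:
step_arm --steps '[0.1,0.3,-0.3,0.3,0,0.1,0.3,-0.3,0.2,0,0.1,0,0,0,0]'

```text
time_s: 13.2
tool_pos: [0.5492, -0.1614, 0.3251]
tool_rot: [179.8, 0.1, 136.3]
force: [-8.4, -0.0, 14.8]
grip_width: 0.0138
grasp_force: 40.0
```

```bash
python3 s.py
```

```text
tool_pos [ 0.5492 -0.1614  0.3251]
tool_rot [1.798367e+02 8.700000e-02 1.363129e+02]
force [-8.44290e+00 -1.10000e-02  1.48334e+01]
wrist_torque [-0.084   1.997  -0.0301]
effort [-1.35550e+00 -2.96691e+01  2.20510e+00 -2.68134e+01 -1.04560e+00
 -2.80920e+00  1.24000e-02]
grip_width 0.0138
grasp_force 40.0215
```

Request:
step_arm --steps '[0.1,0.2,-0.2,0.2,-1,0.1,0,0,0,-1,0.1,0,0,0,-1,0.1,0,0,0,-1,0.1,0,0,0,0]'

```text
time_s: 13.82
tool_pos: [0.5491, -0.1616, 0.3251]
tool_rot: [179.8, 0.1, 140.3]
force: [-7.1, 0.1, 14.8]
grip_width: 0.0135
grasp_force: 40.0
```

```bash
python3 s.py
```

```text
tool_pos [ 0.5491 -0.1616  0.3251]
tool_rot [1.798372e+02 1.409000e-01 1.403040e+02]
force [-7.0833  0.0825 14.7708]
wrist_torque [-0.1519  1.9447 -0.066 ]
effort [ -1.5693 -29.6511   1.8913 -26.5243  -1.1071  -2.6139   0.0994]
grip_width 0.0135
grasp_force 40.0247
```

Request:
step_arm --steps '[0.1,0,0,0,-1,0.1,0,0,0,-1,0.1,0,0,0,-1,0.1,0,0,0,0]'

```text
time_s: 14.32
tool_pos: [0.549, -0.1617, 0.3251]
tool_rot: [179.9, 0.1, 143.3]
force: [-8.3, -0.8, 14.3]
grip_width: 0.0136
grasp_force: 40.0
```

```bash
python3 s.py|egrep 'torq|eff|pos' -A1
```

```text
tool_pos [ 0.549  -0.1617  0.3251]
tool_rot [1.798512e+02 1.409000e-01 1.432976e+02]
--
wrist_torque [-0.1865  1.9816 -0.0777]
effort [ -1.6154 -29.7137   1.8068 -26.5875  -1.1237  -2.6579   0.1037]
grip_width 0.0136
```

The cap is past the lip, with torque steady at 0.1 N m.

Request:
step_arm --steps '[0.1,0,-0.2,0,-2,0.1,0,0,0,-2,0.1,0,0,0,-2,0.1,0,0,0,-2,0.1,0,0,0,-2,0.1,0,0,0,-2,0.1,0,0,0,-2,0.1,0,0,0,-2,0.1,0,0,0,0]'

```text
time_s: 15.45
tool_pos: [0.5487, -0.1618, 0.325]
tool_rot: [179.9, 0.1, 159.3]
force: [-8.4, 0.3, 16.0]
grip_width: 0.0135
grasp_force: 40.0
```

```bash
python3 s.py|egrep 'torq|eff|pos' -A1
```

```text
tool_pos [ 0.5487 -0.1618  0.325 ]
tool_rot [1.799027e+02 1.498000e-01 1.593107e+02]
--
wrist_torque [-0.1506  2.0179 -0.0169]
effort [ -1.6323 -30.0187   1.5678 -26.8818  -1.142   -2.8808   0.0991]
grip_width 0.0135
```

Request:
step_arm --steps '[0.1,0,0,0,-2,0.1,0,0,0,-2,0.1,0,0,0,-2,0.1,0,0,0,-2,0.1,0,0,0,-1.5,0.1,0,0,0,0]'

```text
time_s: 16.2
tool_pos: [0.5486, -0.162, 0.325]
tool_rot: [179.9, 0.1, 168.8]
force: [-8.6, -0.6, 15.0]
grip_width: 0.014
grasp_force: 40.0
```

```bash
python3 s.py|egrep 'torq|eff|pos' -A1
```

```text
tool_pos [ 0.5486 -0.162   0.325 ]
tool_rot [1.799362e+02 1.423000e-01 1.687930e+02]
--
wrist_torque [-0.2007  2.1721 -0.0614]
effort [ -1.8326 -30.2054   1.2641 -27.0565  -1.2097  -3.0026   0.1045]
grip_width 0.014
```

Next I'll release the pressure gently and check that the cap rises freely.

Request:
step_arm --steps '[0.1,0,0,-2,0,0.1,0,0,-2,0,0.1,0,0,-2,0,0.1,0,0,-2,0,0.1,0,0,-2,0,0.1,0,0,0,0]'

```text
time_s: 16.95
tool_pos: [0.5484, -0.1618, 0.3322]
tool_rot: [-180.0, 0.1, 168.8]
force: [-1.9, -3.7, 0.0]
grip_width: 0.0137
grasp_force: 40.0
```

```bash
python3 s.py|egrep 'torq|eff|pos|^force' -A1
```

```text
tool_pos [ 0.5484 -0.1618  0.3322]
tool_rot [-1.799755e+02  6.750000e-02  1.687981e+02]
force [-1.9436 -3.7498  0.0299]
wrist_torque [-0.8376  0.6304  0.1015]
effort [ -2.1297 -36.8153   1.6233 -30.4126  -1.3907  -0.4637  -0.0796]
grip_width 0.0137
```

The vertical force is 0 with the cap 2.5 mm above its closed height, so it has come free. I'll lift it.

Request:
step_arm --steps '[0.1,0,0,-3,0,0.1,0,0,-3,0,0.1,0,0,-5,0,0.1,0,0,-7,0,0.1,0,0,-10,0,0.1,0,0,-15,0,0.1,0,0,-20,0,0.1,0,0,-20,0,0.1,0,0,0,0]'

```text
time_s: 18.08
tool_pos: [0.5488, -0.1615, 0.4175]
tool_rot: [179.9, 0.3, 168.8]
force: [0.3, 0.1, -1.3]
grip_width: 0.0136
grasp_force: 40.0
```

```bash
python3 s.py|egrep 'pos|rot|^force' ; python3 -c "
from h import *
c=load('side0.png');a=load('scene0.png')
s,w=shot('scene','s2.png'),shot('side','d2.png')
cv2.imwrite('pics/c2.png',np.hstack([cv2.resize(s['image'][140:310,170:420],(400,272)),cv2.resize(w['image'][180:350,200:450],(400,272))])[:,:,::-1])"
```

```text
tool_pos [ 0.5488 -0.1615  0.4175]
tool_rot [179.9462   0.2745 168.8192]
force [ 0.2832  0.1047 -1.2948]
```

View pics/c2.png

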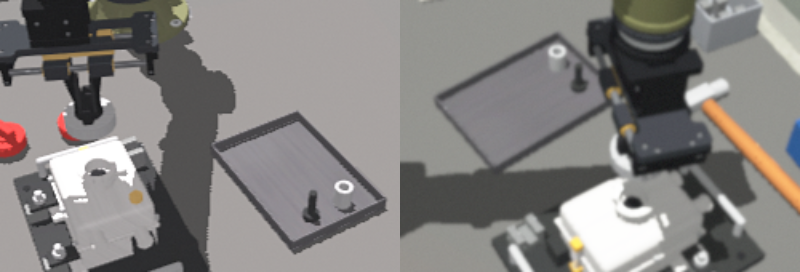

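The cap is off the neck and held upright. The tray's corners show in both views: scene (303,232), (356,211), (411,267), (354,296), and side (223,242), (298,202), (261,286).

Run:
```python
from h import *
for f,P in(('scene0.png',((303,233),(356,211),(411,267),(354,296))),('side0.png',((223,242),(298,202),(338,240),(261,286)))):
    c=load(f); q=[ray(c,*p,.022)[:2] for p in P]
    print(np.round(q,3),np.mean(q,0).round(3),[round(float(np.linalg.norm(q[i]-q[i-1])),3) for i in range(4)])
s,d=load('scene0.png'),load('side0.png')
x,y=308,268
for z in(.039,): print('socket top',ray(s,170+344*.625,140+187*.625,z),ray(d,200+157*.625,180+50*.625,z))
print(mv([.485,.12,.4175]))
```

```text
[[0.45  0.031]
 [0.411 0.192]
 [0.644 0.24 ]
 [0.685 0.079]] [0.548 0.136] [0.24, 0.166, 0.238, 0.167]
[[0.403 0.181]
 [0.628 0.231]
 [0.662 0.067]
 [0.438 0.018]] [0.533 0.124] [0.166, 0.23, 0.167, 0.229]
socket top [0.60877796 0.18693552 0.039     ] [0.60683842 0.18406566 0.039     ]
[116.5, 263.6, -2.5, 0.0]
```

Request:
step_arm --steps '[0.1,7,18,0,0,0.1,13,34,0,0,0.1,14,36,0,0,0.1,14,36,0,0,0.1,14,36,0,0,0.1,14,36,0,0,0.1,14,36,0,0,0.1,9,23,0,0,0.1,5,14.5,0,0,0.1,0,0,20,0,0.1,0,0,30,0,0.1,0,0,20,0]'

```text
time_s: 19.68
tool_pos: [0.4982, 0.1224, 0.3431]
tool_rot: [-179.9, -0.1, 168.7]
force: [-0.1, -0.7, -1.4]
grip_width: 0.0135
grasp_force: 40.0
```

```bash
python3 s.py|egrep 'pos|rot|^force' ; python3 -c "
from h import *
print(mv([.499,.123,.2197]))
w=shot('wrist','w3.png')
for n,P in(('c',(.543,.132,.003)),('bolt',(.615,.133,.054))): print(n,proj(w,P))"
```

```text
tool_pos [0.4982 0.1224 0.3431]
tool_rot [-1.799215e+02 -9.640000e-02  1.687378e+02]
force [-0.0985 -0.6606 -1.4421]
[-0.7, 0.8, 123.4, 0.0]
c [346.01980974 264.30679612]
bolt [369.58752041 381.7566584 ]
```

View pics/w3.png

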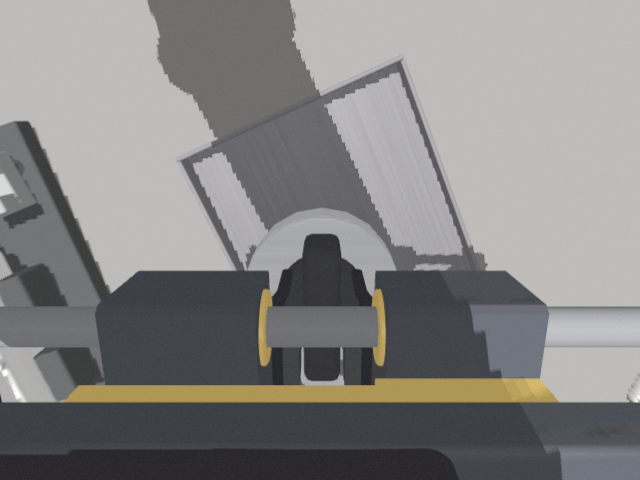

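The wrist view shows the tray's -x end corners at (182,159) and (402,58), with the cap held upright in front of it.

```bash
python3 -c "
from h import *
w=load('w3.png'); p,q=ray(w,182,159,.022)[:2],ray(w,402,58,.022)[:2]
print(p,q,np.linalg.norm(p-q)); yd=(q-p)/np.linalg.norm(q-p)
if yd[1]<0: yd=-yd
xd=np.array([yd[1],-yd[0]]); c=(p+q)/2+.12*xd; print(c,xd, (np.array([.4982,.1224])-c)@xd,(np.array([.4982,.1224])-c)@yd)"
```

```text
[0.43848168 0.0347446 ] [0.40349941 0.19384397] 0.1628998751579528
[0.53819091 0.14006394] [0.97666969 0.21474712] -0.04285118690714456 -0.008663903100368601
```

Cap position in the tray frame would be about (-0.043, -0.009), which is well inside the limits. I'll lower it.

Request:
step_arm --steps '[0.1,0,0,20,0,0.1,0,0,30,0,0.1,0,0,30,0,0.1,0,0,20,0,0.1,0,0,10,0,0.1,0,0,5,0,0.1,0,0,2,0,0.1,0,0,2,0,0.1,0,0,0,0]'

```text
time_s: 20.85
tool_pos: [0.4987, 0.1231, 0.2263]
tool_rot: [180.0, 0.0, 168.8]
force: [0.0, 0.7, -0.6]
grip_width: 0.0141
grasp_force: 40.0
```

```bash
python3 s.py|egrep 'pos|rot|^force'
```

```text
tool_pos [0.4987 0.1231 0.2263]
tool_rot [1.799758e+02 2.890000e-02 1.687996e+02]
force [ 0.0267  0.7236 -0.5685]
```

Request:
step_arm --steps '[0.1,0,0,1,0,0.1,0,0,1,0,0.1,0,0,1,0,0.1,0,0,0,0]'

```text
time_s: 21.35
tool_pos: [0.4985, 0.1231, 0.2229]
tool_rot: [-180.0, -0.0, 168.8]
force: [0.2, 0.2, -1.3]
grip_width: 0.0137
grasp_force: 40.0
```

Request:
step_arm --steps '[0.1,0,0,1,0,0.1,0,0,1,0,0.1,0,0,0,0,0.1,0,0,0,0]'

```text
time_s: 21.85
tool_pos: [0.4986, 0.1231, 0.221]
tool_rot: [180.0, 0.0, 168.8]
force: [-0.2, -0.3, -1.7]
grip_width: 0.0138
grasp_force: 40.0
```

Request:
step_arm --steps '[0.1,0,0,1,0,0.1,0,0,1,0,0.1,0,0,0,0,0.1,0,0,0,0]'

```text
time_s: 22.35
tool_pos: [0.4986, 0.1231, 0.2192]
tool_rot: [180.0, 0.0, 168.8]
force: [-0.8, 0.1, 1.7]
grip_width: 0.0138
grasp_force: 40.0
```

Contact was felt at z 0.219, as expected. I'll release it.

Request:
step_arm --steps '[0.1,0,0,0,0,0.1,0,0,0,0,0.25,0,0,0,0,0.35,0,0,0,0,0.6,0,0,0,0,0.8,0,0,0,0,1,0,0,0,0,1,0,0,0,0]' --grip_force 5

```text
time_s: 23.35
tool_pos: [0.4985, 0.1231, 0.219]
tool_rot: [180.0, 0.0, 168.8]
force: [0.6, 0.0, -0.1]
grip_width: 0.0628
grasp_force: 0.0
```

Request:
step_arm --steps '[1,0,0,0,0,1,0,0,-10,0,1,0,0,-20,0,1,0,0,-40,0,1,0,0,-50,0,1,0,0,-50,0,1,0,0,0,0]'

```text
time_s: 24.22
tool_pos: [0.4997, 0.1231, 0.3943]
tool_rot: [179.7, 0.5, 168.8]
force: [0.1, -0.5, -1.0]
grip_width: 0.0869
grasp_force: 0.0
```

```bash
python3 -c "
from h import *
w=shot('wrist','w4.png');s=shot('side','d4.png');e=shot('scene','s4.png')
A=[cv2.resize(w['image'],(400,300)),cv2.resize(s['image'][130:370,180:500],(400,300)),cv2.resize(e['image'][150:390,150:470],(400,300))]
cv2.imwrite('pics/f.png',np.vstack([np.hstack(A[:2]),np.hstack([A[2],A[2]*0])])[:,:,::-1])
print(proj(w,[.4986,.1231,.056]))"
```

```text
[319.47305362 206.58595097]
```

View pics/f.png

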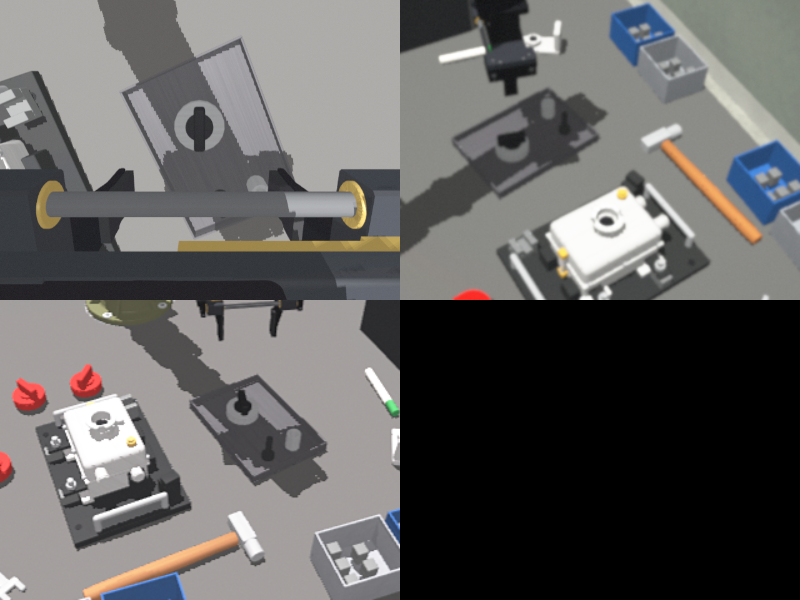

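The cap stands upright in the free half of the tray, at wrist-tile (200,127). The gripper is clear, and the bolt and socket are still standing. I'll hand the job in.

```bash
python3 -c "
from cell import env
print(env.sign_off())"
```

```text
the job is handed in; nothing more can be done
None
```

The cap was vented at its first stop, pressed, turned free and lifted off; it now stands upright and released in the free half of the tray, and the job is handed in with no verdict returned.

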